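Shut and bolt the banana sample tote

ROBOT

A 7-joint arm with a two-finger parallel gripper is mounted at the origin on the work surface. World frame = base frame: x ahead of the robot, y to its left, z up, the work surface at z = 0. Lengths are in m, angles in rad, forces in N, time in s.
With the tool pointing down it reaches from about 0.4 to 0.875 m from the base axis. Payload 19.3 kg.
Tool frame: the origin (TCP) lies on the centre line of the jaws, within the pads' length; the fingertips stand 14 mm ahead of it and the grasp point (between the pads) lies 5 mm behind it; y points along the fingers, x is the direction in which the jaws open and shut, and the axes are right-handed (so a half turn about y gives the same grasp; the last joint's range is limited). The gripper opens to 85 mm and grips with 20 to 120 N. Pads are 22 mm wide; open, the fingers measure 114 mm over their backs; the gripper's body (76 mm by 85 mm) begins 54 mm behind the grasp point. The pads swing forward as they close: fully open they stand 13 mm farther back than shut.
Start: joints at [1.09, 0.521, -0.036, 1.599, 0.021, 1.021, -0.113], TCP at [0.25, -0.573, 0.245] pointing down, gripper open.
Joint ranges: [-2.91, 2.91], [-0.3, 2.13], [-1.5, 1.42], [0.17, 2.43], [-1.26, 4.41], [0.16, 1.93], [-2.52, 2.52]. Speed limits (rad/s): [1.89, 1.89, 2.39, 2.39, 3.01, 3.01, 3.01].

INTERFACE

Orientations are given as [roll, pitch, yaw] about the fixed x, y, z axes, in that order (R = Rz(yaw) Ry(pitch) Rx(roll)).
In Python, from workcell import monitor, grab_frame, workorder gives the robot as it stands.
- The arm moves only by the tool drive_tool, never from a script. Its argument "steps" is one flat list of numbers, 5 for each row, row after row: the finger opening in mm, from 0 to 85.4, then the shift along the world's x, y, z in mm, then the turn about the world's z in degrees. In form: [fingers, tx, ty, tz, twist, fingers, tx, ty, tz, twist, ...]. A call has exactly 5 rows; each row shifts and turns the commanded pose from where the row before left it; what a row does not reach is not made up. A row lasts 1/12 s, in which the tool goes at most 41.7 mm and 7.16 degrees, less where a joint would pass 70% of its speed; a pose out of reach is approached as far as the arm can. A call is refused whole if a number of a shift passes 41.7 or a number of a turn 7.16, either way. A call with a gripper value outside its range is refused whole. The fingers move at their own pace and stop on an object; "grip_force" is the grip in N (left out, the last holds). Time passes only in rows, so rows that do not move let the fingers close, or fill a call up. It gives the time, the measured TCP pose, the force and the opening at its end, in the units of the state.
- monitor.observe(): the state, without advancing time (a new reading comes with each control period).
- grab_frame(name): name is "scene" or "top" or "wrist"; returns a dict with "frame" (384x512x3 uint8, red, green, blue), "vertical_fov" (degrees; the focal length in pixels is half the picture's height over the tangent of half this angle, whatever the lens; pixels are square), "cx", "cy" (the principal point, pixels), "xyz" and "orientation" of the camera in the world. Camera axes: x right, y down, z forward; pixel columns grow to the right and rows downward; lengths in m; the calibration is good to about 2 mm. A picture is of the moment at which its call begins. There is no depth.
- workorder.job_done(): hands the job in, once; it reports no verdict.
The state is a dict: "clock": time; "qpos": joint angles; "qd": joint speeds; "joint_efforts": joint torques, N m; "position": TCP position; "tool_rot": TCP orientation; "force": force on the tool from outside, world axes, zero at the start; "moment": the same for the moment, N m; "grip_width": finger opening in m.
Only numpy, scipy, OpenCV 4.12 (cv2) and the standard library are available. Lean on these libraries where they do the work, as an engineer would, in place of code of your own. Each camera call takes 0.05 s, during which the arm holds its last target. There are 200 camera calls.

TASK

Close up the banana sample tote with your fingertips: push its orange lid over until it is fully shut, and only then push the bolt's red thumb tab along the tote's wall, towards the middle, as far as it goes, so that the bolt is fully home in the lid. Pick nothing up: the tote stays standing where it is, and the loose banana, the tape roll and the cleaner bottle beside it stay as they are.

Things in the scene. Friction and masses are not known exactly. Their poses are not given: they have to be found in the camera images.
- tote: Grey open plastic tote of bananas, loose on the table, about 4 kg, 200 mm (its x) by 260 mm (its y) by 110 mm high, walls 5 mm. Origin: centre of its underside; z up. The lid is hinged along its +x rim; the bolt is on the outside of its -x wall.
- lid_hinge (a point): Middle of the lid's hinge line, on the tote's +x rim, 110.5 mm above the tote's underside. The hinge line runs along the tote's y.
- lid_edge (a point): Middle of the lid's free edge, on its outer face (the face that is on top when shut), 200 mm from the hinge line. The orange lid is a flat plate 200 x 260 x 8 mm with no handle; when shut its top is 118.5 mm above the tote's underside. A small steel staple sticks 28 mm out of the free edge, 5 to 37 mm to the +y side of this point (look only, nothing can catch on it).
- lid (a joint): Lid angle in rad: 0 shut, 1.57 upright, more leaning outwards away from the tote. Starts open. A stiff hinge: the lid stays at any angle where it is left and must be pushed the whole way; 2 to 4 N at the free edge moves it.
- bolt_tab (a point): Centre of the top of the bolt's red thumb tab, an upright plate 24 mm (tote's x) by 12 mm (tote's y) whose top is 150 mm above the tote's underside, 31 mm above the shut lid, so it can be pushed with the fingertips above the lid's level. It stands 10 to 34 mm outside the -x wall.
- bolt (a joint): Bolt travel in m: 0 withdrawn, 0.046 fully home against its stop; grows as the tab moves along the tote's +y, from about 60 to 14 mm on the -y side of the tote's middle. Starts nearly withdrawn. About 2 N moves it; it stays where it is left.
- banana: Loose yellow banana lying on the table, about 150 mm long and 32 mm thick, on the bolt's side of the tote. Origin on its underside near the middle. Leave it alone.
- tape: Brown roll of packing tape lying flat, 100 mm across and 48 mm high, on the hinge side of the tote. Origin: centre of its underside. Leave it alone.
- spray: White bottle with a blue cap and a green label, upright, 60 mm across and 160 mm high, on the hinge side of the tote. Origin: centre of its underside. Leave it alone.

How it is judged:
On the way:
1. the lid is fully shut while the bolt is still withdrawn (value of joint lid below 0.035 rad and value of joint bolt below 0.022 m), for 0.2 s.
At the end, for the whole second after the job is handed in: The lid is shut (under 0.035 rad, 7 mm at its free edge), the bolt is home (beyond 40 of its 46 mm), the tote stands at rest and level within 50 mm of where it was, and the banana, tape roll and cleaner bottle are within 30 mm of where they were (value of joint lid below 0.035 rad and value of joint bolt above 0.04 m and linear speed of tote below 0.02 m/s and distance of tote from where it was at the start of the episode below 0.05 m and angle between tote's own z axis and vertical below 0.05 rad and distance of each of banana, tape, spray from where it was at the start of the episode below 0.03 m); the robot touches nothing.
It fails at once if the bolt is pushed more than 22 mm out of its withdrawn position while the lid is not shut (value of joint bolt above 0.022 m and value of joint lid above 0.06 rad).
It fails at once if the tote is lifted, tipped, or shoved more than 50 mm from where it stood (height (world z) of tote above 0.015 m or angle between tote's own z axis and vertical above 0.12 rad or distance of tote from where it was at the start of the episode above 0.05 m).
It fails at once if the loose banana is lifted, knocked over or moved by more than 30 mm (distance of banana from where it was at the start of the episode above 0.03 m or height (world z) of banana above 0.02 m or angle between banana's own z axis and vertical above 0.5 rad).
It fails at once if the tape roll is lifted, knocked over or moved by more than 30 mm (distance of tape from where it was at the start of the episode above 0.03 m or height (world z) of tape above 0.02 m or angle between tape's own z axis and vertical above 0.5 rad).
It fails at once if the cleaner bottle is lifted, knocked over or moved by more than 30 mm (distance of spray from where it was at the start of the episode above 0.03 m or height (world z) of spray above 0.02 m or angle between spray's own z axis and vertical above 0.5 rad).
It also fails if it takes over 53 s, if anything falls off the work surface, if the arm or the gripper's body presses on something with over 40 N, if the wrist force passes 120 N, or if a joint passes its speed limit or range.

## Working session

There is one attempt and no reset: what is moved stays moved. The work goes in short steps, Python scripts to look and compute and a tool call to move; the robot and the scene stay as the last step left them, time stands still between calls to the robot, and variables do not carry over. Pictures are saved under pics/ and viewed, about 8 in all and at most 12, crops included, and the job is handed in when it is done.

Besides the shell and the picture viewer there is one more tool, called by a JSON object that holds its "fn" and its "kwargs", one argument or row to a line. drive_tool: Moves the arm, as the interface text tells. Its arguments: {"type":"object","properties":{"steps":{"type":"array"},"grip_force":{"type":"number"}},"required":["steps"]}

```bash
mkdir -p pics; ls; cat > h.py <<'E'
import numpy as np,cv2
from scipy.spatial.transform import Rotation as R
from workcell import monitor,grab_frame,workorder
def cam(n):
    d=grab_frame(n); f=d["frame"]; return d,cv2.cvtColor(f,cv2.COLOR_RGB2BGR)
def rot(d):
    o=np.array(d["orientation"],float)
    return o if o.shape==(3,3) else R.from_euler('xyz',o).as_matrix()
def ray(d,u,v):
    F=192/np.tan(np.radians(d["vertical_fov"])/2)
    r=rot(d)@np.array([(u-d["cx"])/F,(v-d["cy"])/F,1]); return np.array(d["xyz"]),r/np.linalg.norm(r)
def onz(d,u,v,z):
    o,r=ray(d,u,v); return o+r*(z-o[2])/r[2]
def proj(d,p):
    F=192/np.tan(np.radians(d["vertical_fov"])/2)
    q=rot(d).T@(np.array(p)-np.array(d["xyz"])); return q[0]/q[2]*F+d["cx"],q[1]/q[2]*F+d["cy"]
def tri(a,b):
    A=sum(np.eye(3)-np.outer(r,r) for o,r in (a,b)); B=sum((np.eye(3)-np.outer(r,r))@o for o,r in (a,b))
    return np.linalg.solve(A,B)
E
python3 - <<'E'
from h import *
import pickle
ims=[]
for n in("scene","top"):
    d,i=cam(n); ims.append(i); pickle.dump(d,open(n+".pkl","wb")); print(n,d["xyz"],d["orientation"],d["vertical_fov"],d["cx"],d["cy"])
    cv2.imwrite(f"pics/{n}0.png",cv2.resize(i,(800,600)))
print(monitor.observe())
E
```

```text
pics
scene [0.4595601 0.6453016 0.8647437] [-2.46444259  0.00379195 -3.00547563] 44.55223280881536 260.18178166573057 197.25116472794784
top [0.34112923 0.04781695 1.26739037] [-2.97256169e+00  1.40318123e-03 -1.55317686e+00] 42.812744076340294 256.9899066973429 192.1351394166718
{'clock': 0.1, 'qpos': array([ 1.08981547,  0.52197952, -0.03629888,  1.59992831,  0.02120886,
        1.0210888 , -0.11280519]), 'qd': array([-0.00117254, -0.00354616,  0.00045925, -0.00072496,  0.00103716,
        0.00056648,  0.0002669 ]), 'joint_efforts': array([ 4.33655092e-03, -9.28486490e+01,  1.98423207e+00, -3.70533729e+01,
        1.80535245e-02,  5.21909416e-03,  9.63590765e-05]), 'position': array([ 0.24942189, -0.57277351,  0.24477607]), 'tool_rot': array([-1.57088826e+00,  1.01477400e-03, -1.16005222e+00]), 'force': array([ 0.56512829, -0.29849493,  0.04997031]), 'moment': array([-0.03286481, -0.03979998, -0.01750555]), 'grip_width': 0.08532468585539278}
```

View pics/scene0.png

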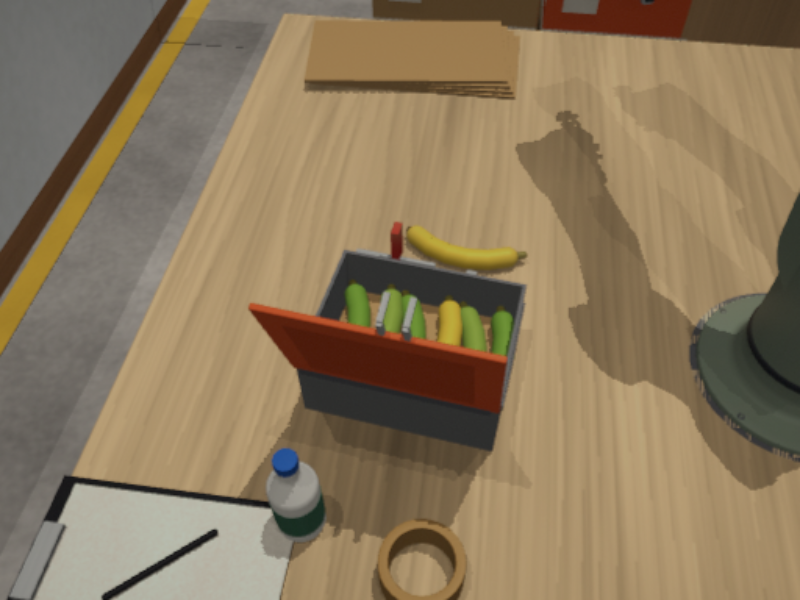

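View pics/top0.png

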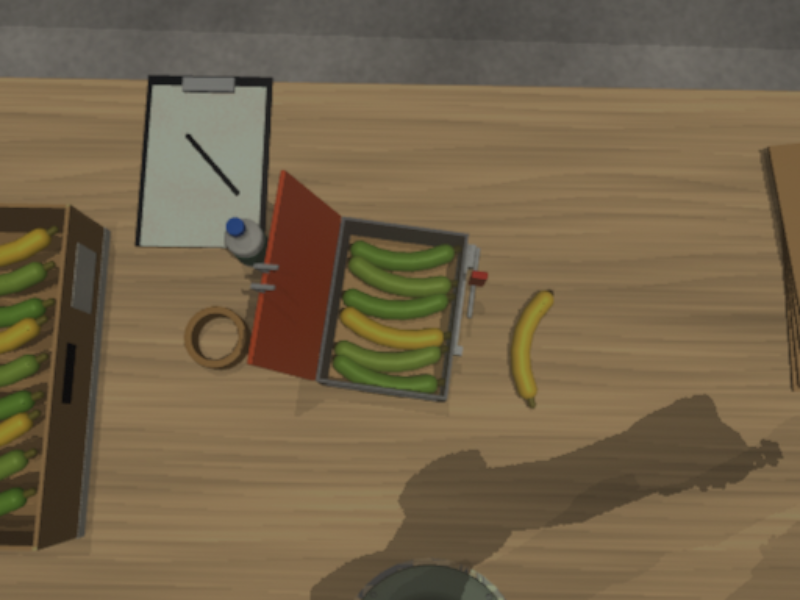

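```bash
python3 - <<'E'
from h import *
import pickle
s,t=[pickle.load(open(n+".pkl","rb")) for n in("scene","top")]
k=.64
for p in[(344,218),(467,235),(445,400),(319,382)]: print("rim",onz(t,p[0]*k,p[1]*k,.11).round(3))
for a,b in[((250,306),(284,171)),((505,360),(248,364))]:
    print("edge",tri(ray(s,a[0]*k,a[1]*k),ray(t,b[0]*k,b[1]*k)).round(3))
# tab: red mask right of the tote
for d,n,box in((t,"top",(290,165,330,190)),(s,"scene",(240,135,270,170))):
    i=cv2.cvtColor(d["frame"],cv2.COLOR_RGB2BGR);h=cv2.cvtColor(i,cv2.COLOR_BGR2HSV)
    m=((h[...,0]<8)|(h[...,0]>172))&(h[...,1]>150)&(h[...,2]>60)
    x0,y0,x1,y1=box; ys,xs=np.nonzero(m[y0:y1,x0:x1]); print(n,xs.min()+x0,xs.max()+x0,ys.min()+y0,ys.max()+y0,len(xs))
    if n=="top": print(onz(d,xs.mean()+x0,ys.mean()+y0,.15).round(3)); tp=(xs.mean()+x0,ys.mean()+y0)
    else: print("tri", tri(ray(d,xs.mean()+x0,ys.min()+y0+2),ray(t,*tp)).round(3))
for p in[(551,292),(533,403),(513,350)]: print("banana",onz(t,p[0]*k,p[1]*k,.016).round(3))
print("spraycap",onz(t,236*k,226*k,.16).round(3),"tape",onz(t,216*k,337*k,.048).round(3))
E
```

```text
rim [0.667 0.145 0.11 ]
rim [ 0.643 -0.047  0.11 ]
rim [ 0.388 -0.015  0.11 ]
rim [0.411 0.175 0.11 ]
edge [0.678 0.211 0.296]
edge [0.422 0.245 0.299]
top 302 311 174 178 46
[ 0.572 -0.062  0.15 ]
scene 250 256 142 164 133
tri [ 0.572 -0.061  0.156]
banana [ 0.573 -0.195  0.016]
banana [ 0.389 -0.163  0.016]
banana [ 0.475 -0.131  0.016]
spraycap [0.638 0.302 0.16 ] tape [0.484 0.35  0.048]
```

{"fn": "drive_tool", "kwargs": {
  "steps": [0,15,34,12,3,0,15,34,12,3,0,15,34,12,3,0,15,34,12,3,0,15,34,12,3]
}}

```text
clock: 0.52
position: [0.3248, -0.4012, 0.3056]
tool_rot: [-1.571, 0.0, -0.896]
force: [2.2, -0.1, 0.7]
grip_width: 0.0256
```

{"fn": "drive_tool", "kwargs": {
  "steps": [0,15,34,12,3,0,15,34,12,3,0,15,34,12,3,0,15,34,12,3,0,15,34,12,3]
}}

```text
clock: 0.93
position: [0.3997, -0.2312, 0.3659]
tool_rot: [-1.571, 0.0, -0.634]
force: [0.7, -0.1, 0.2]
grip_width: -0.0001
```

{"fn": "drive_tool", "kwargs": {
  "steps": [0,15,34,12,3,0,15,34,12,3,0,15,34,12,3,0,15,34,12,3,0,15,34,12,3]
}}

```text
clock: 1.35
position: [0.4747, -0.0613, 0.4259]
tool_rot: [-1.571, -0.0, -0.372]
force: [0.5, -1.0, 0.0]
grip_width: 0.0002
```

{"fn": "drive_tool", "kwargs": {
  "steps": [0,8,35,0,1.4,0,8,35,0,1.4,0,8,35,0,1.4,0,8,35,0,1.4,0,8,35,0,1.4]
}}

```text
clock: 1.77
position: [0.5145, 0.1136, 0.4252]
tool_rot: [-1.571, 0.0, -0.252]
force: [1.0, -1.5, 0.3]
grip_width: -0.0002
```

{"fn": "drive_tool", "kwargs": {
  "steps": [0,8,35,0,1.4,0,8,35,0,1.4,0,8,35,0,1.4,0,8,35,0,1.4,0,8,35,0,1.4]
}}

```text
clock: 2.18
position: [0.5547, 0.2885, 0.4249]
tool_rot: [-1.571, 0.0, -0.13]
force: [0.5, -0.5, 0.1]
grip_width: -0.0003
```

{"fn": "drive_tool", "kwargs": {
  "steps": [0,0,0,-28,0,0,0,0,-28,0,0,0,0,-28,0,0,0,0,-28,0,0,0,0,-28,0]
}}

```text
clock: 2.6
position: [0.5543, 0.2868, 0.2837]
tool_rot: [-1.571, 0.0, -0.13]
force: [0.8, 0.0, 0.8]
grip_width: -0.0001
```

```bash
python3 - <<'E'
from h import *
o=[cv2.resize(cam(n)[1],(400,300)) for n in("scene","top")]
cv2.imwrite("pics/b.png",np.hstack(o))
print(monitor.observe()["qpos"])
E
```

```text
[-0.15303905  0.55182031 -0.6381628   1.53593693  0.34384021  1.17516331
 -0.98565183]
```

View pics/b.png

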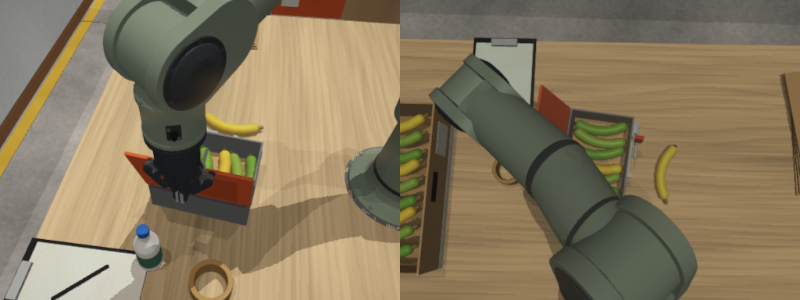

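{"fn": "drive_tool", "kwargs": {
  "steps": [0,-2,-16,0,0,0,-2,-16,0,0,0,-1,-12,0,0,0,-1,-10,0,0,0,-1,-10,0,0]
}}

```text
clock: 3.12
position: [0.5479, 0.2229, 0.2865]
tool_rot: [-1.569, -0.001, -0.13]
force: [0.8, 3.6, 1.8]
grip_width: 0.0005
```

{"fn": "drive_tool", "kwargs": {
  "steps": [0,-1,-10,0,0,0,-1,-10,0,0,0,-1,-10,0,0,0,-1,-10,0,0,0,-1,-10,0,0]
}}

```text
clock: 3.53
position: [0.5424, 0.1723, 0.2855]
tool_rot: [-1.57, 0.0, -0.13]
force: [0.2, 2.7, 1.4]
grip_width: -0.0001
```

{"fn": "drive_tool", "kwargs": {
  "steps": [0,-1,-7,0,0,0,-1,-7,0,0,0,-1,-7,0,0,0,-1,-7,0,0,0,-1,-8,0,0]
}}

```text
clock: 3.95
position: [0.5374, 0.1365, 0.2852]
tool_rot: [-1.571, 0.0, -0.13]
force: [-1.0, 3.0, -1.5]
grip_width: -0.0002
```

{"fn": "drive_tool", "kwargs": {
  "steps": [0,-1,-8,-2,0,0,-1,-8,-3,0,0,-1,-8,-3,0,0,-1,-8,-3,0,0,-1,-8,-4,0]
}}

```text
clock: 4.37
position: [0.5325, 0.0962, 0.27]
tool_rot: [-1.571, -0.0, -0.13]
force: [0.6, 2.6, -1.5]
grip_width: 0.0003
```

{"fn": "drive_tool", "kwargs": {
  "steps": [0,-1,-7,-4,0,0,-1,-7,-5,0,0,-1,-7,-5,0,0,-1,-7,-5,0,0,-1,-7,-6,0]
}}

```text
clock: 4.78
position: [0.5274, 0.0614, 0.2448]
tool_rot: [-1.571, 0.0, -0.13]
force: [0.5, 1.7, 1.5]
grip_width: 0.0004
```

```bash
python3 - <<'E'
from h import *
o=[cv2.resize(cam(n)[1],(400,300)) for n in("scene","top")]
cv2.imwrite("pics/c.png",np.hstack(o))
E
```

```text
(no output)
```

View pics/c.png

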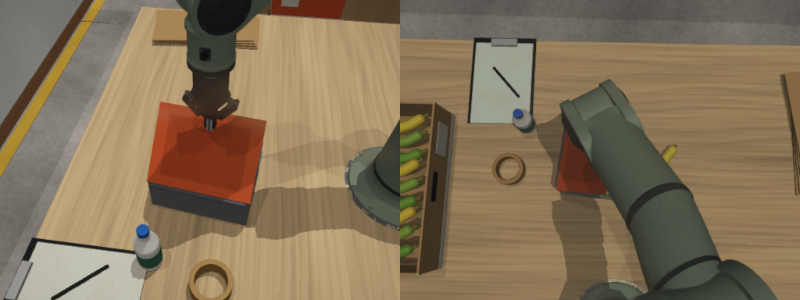

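{"fn": "drive_tool", "kwargs": {
  "steps": [0,-1,-6,-6,0,0,-1,-6,-6,0,0,-1,-6,-7,0,0,0,-5,-7,0,0,0,-5,-7,0]
}}

```text
clock: 5.3
position: [0.5243, 0.0333, 0.2114]
tool_rot: [-1.571, 0.001, -0.13]
force: [-1.0, 1.0, 0.5]
grip_width: -0.0
```

{"fn": "drive_tool", "kwargs": {
  "steps": [0,-1,-4,-7,0,0,-1,-4,-8,0,0,0,-4,-8,0,0,0,-3,-8,0,0,0,-3,-8,0]
}}

```text
clock: 5.72
position: [0.5224, 0.0157, 0.1724]
tool_rot: [-1.571, 0.0, -0.13]
force: [-0.4, -0.1, 1.1]
grip_width: 0.0
```

{"fn": "drive_tool", "kwargs": {
  "steps": [0,0,-2,-8,0,0,0,-2,-8,0,0,0,-2,-8,0,0,0,-1,-8,0,0,0,-1,-6,0]
}}

```text
clock: 6.13
position: [0.5224, 0.008, 0.1343]
tool_rot: [-1.571, 0.0, -0.13]
force: [0.1, -0.0, 0.9]
grip_width: -0.0002
```

{"fn": "drive_tool", "kwargs": {
  "steps": [0,0,0,-1,0,0,0,0,-1,0,0,0,0,-1,0,0,0,0,-1,0,0,0,0,0,0]
}}

```text
clock: 6.55
position: [0.5227, 0.0081, 0.1324]
tool_rot: [-1.571, -0.001, -0.13]
force: [-6.8, -0.7, 18.4]
grip_width: -0.0
```

{"fn": "drive_tool", "kwargs": {
  "steps": [0,0,0,20,0,0,0,0,25,0,0,0,0,30,0,0,25,-10,20,0,0,30,-20,0,0]
}}

```text
clock: 6.97
position: [0.5792, -0.0201, 0.2317]
tool_rot: [-1.57, -0.006, -0.127]
force: [0.7, 0.3, 0.1]
grip_width: -0.0003
```

{"fn": "drive_tool", "kwargs": {
  "steps": [0,20,-25,0,0,0,10,-18,0,0,0,0,0,0,0,0,0,0,0,0,0,0,0,0,0]
}}

```text
clock: 7.38
position: [0.6073, -0.0644, 0.2264]
tool_rot: [-1.57, -0.0, -0.13]
force: [0.3, 1.2, -0.1]
grip_width: 0.0003
```

```bash
python3 - <<'E'
from h import *
import pickle
o=[]
for n in("scene","wrist","top"):
    d,i=cam(n); pickle.dump(d,open(n+"2.pkl","wb")); o.append(i)
cv2.imwrite("pics/d.png",np.hstack([cv2.resize(o[0][60:300,100:420],(400,300)),cv2.resize(o[1],(400,300))]))
print(monitor.observe()["position"])
E
```

```text
[ 0.60734476 -0.06411586  0.22661135]
```

View pics/d.png

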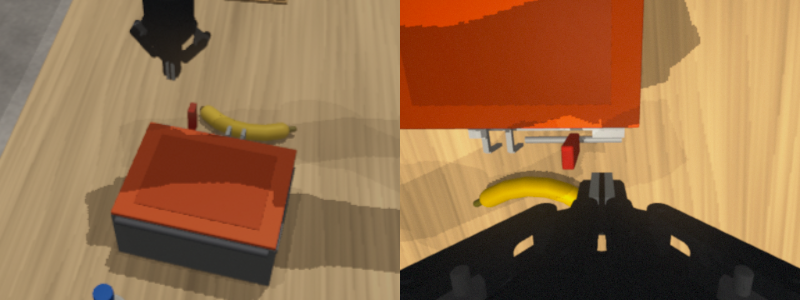

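```bash
python3 - <<'E'
from h import *
import pickle
for n,b in(("scene2",(235,130,275,175)),("wrist2",(195,160,245,225))):
    d=pickle.load(open(n+".pkl","rb")); x0,y0,x1,y1=b
    h=cv2.cvtColor(d["frame"],cv2.COLOR_RGB2HSV)[y0:y1,x0:x1]
    m=((h[...,0]<5)|(h[...,0]>172))&(h[...,1]>150)&(h[...,2]>50)
    ys,xs=np.nonzero(m); print(n,xs.min()+x0,xs.max()+x0,ys.min()+y0,ys.max()+y0,len(xs))
    for y in range(ys.min(),ys.max()+1,3): q=xs[ys==y]; print(y+y0,q.min()+x0 if len(q) else 0,q.max()+x0 if len(q) else 0, h[y,int(q.mean()),2] if len(q) else 0)
    if n[0]=="s":
        for v in (1,3,5): print(onz(d,xs.mean()+x0,ys.min()+y0+v,.15).round(3))
    for p in((.572,-.061,.15),(.607,-.064,.212)): print(p,np.round(proj(d,p),1))
E
```

```text
scene2 251 256 146 163 74
146 252 254 140
149 251 254 127
152 253 256 87
155 251 256 85
158 251 256 82
161 251 256 81
[ 0.573 -0.058  0.15 ]
[ 0.573 -0.053  0.15 ]
[ 0.572 -0.047  0.15 ]
(0.572, -0.061, 0.15) [254.2 146.2]
(0.607, -0.064, 0.212) [237.1 122.1]
wrist2 207 228 172 215 586
172 218 227 99
175 216 226 98
178 213 228 99
181 214 227 100
184 212 227 102
187 207 223 159
190 207 224 213
193 207 226 207
196 207 222 197
199 208 224 195
202 208 222 199
205 208 221 197
208 208 223 199
211 208 222 196
214 209 222 194
(0.572, -0.061, 0.15) [210.3 201.9]
(0.607, -0.064, 0.212) [258.2 235.8]
```

{"fn": "drive_tool", "kwargs": {
  "steps": [0,5,0,0,0,0,0,0,-20,0,0,0,0,-20,0,0,0,0,-20,0,0,0,0,-18,0]
}}

```text
clock: 7.95
position: [0.6127, -0.0646, 0.1473]
tool_rot: [-1.571, -0.0, -0.13]
force: [0.2, -0.2, -0.4]
grip_width: 0.0
```

{"fn": "drive_tool", "kwargs": {
  "steps": [0,0,0,0,0,0,-6,1,0,0,0,-6,1,0,0,0,-6,1,0,0,0,-6,0,0,0]
}}

```text
clock: 8.37
position: [0.5886, -0.0616, 0.1495]
tool_rot: [-1.571, -0.002, -0.13]
force: [2.9, 1.0, 0.8]
grip_width: 0.0
```

{"fn": "drive_tool", "kwargs": {
  "steps": [0,-6,1,0,0,0,-6,1,0,0,0,-6,0,0,0,0,-6,1,0,0,0,-4,1,0,0]
}}

```text
clock: 8.78
position: [0.5598, -0.0583, 0.1484]
tool_rot: [-1.571, 0.0, -0.131]
force: [2.4, -1.5, 0.1]
grip_width: 0.0
```

Remaining: about 12 mm to the stop; small steps.

{"fn": "drive_tool", "kwargs": {
  "steps": [0,-3,1,0,0,0,-3,0,0,0,0,-2,0,0,0,0,-2,0,0,0,0,0,0,0,0]
}}

```text
clock: 9.2
position: [0.5508, -0.0567, 0.1484]
tool_rot: [-1.57, -0.001, -0.13]
force: [3.0, 1.3, -0.2]
grip_width: -0.0003
```

{"fn": "drive_tool", "kwargs": {
  "steps": [0,-1.5,0,0,0,0,-1.5,0,0,0,0,-1,0,0,0,0,-1,0,0,0,0,0,0,0,0]
}}

```text
clock: 9.62
position: [0.5467, -0.0569, 0.1485]
tool_rot: [-1.57, -0.002, -0.13]
force: [9.9, 0.2, -3.8]
grip_width: -0.0004
```

{"fn": "drive_tool", "kwargs": {
  "steps": [0,-0.7,0,0,0,0,0,0,0,0,0,0,0,0,0,0,0,0,0,0,0,0,0,0,0]
}}

```text
clock: 10.03
position: [0.5461, -0.0569, 0.1485]
tool_rot: [-1.57, -0.002, -0.13]
force: [10.4, 0.1, -4.0]
grip_width: 0.0001
```

{"fn": "drive_tool", "kwargs": {
  "steps": [0,6,-1,0,0,0,10,-1,0,0,0,0,0,35,0,0,0,0,40,0,0,40,0,30,0]
}}

```text
clock: 10.45
position: [0.5913, -0.0592, 0.2514]
tool_rot: [-1.572, 0.002, -0.13]
force: [1.3, 0.9, 0.5]
grip_width: -0.0001
```

{"fn": "drive_tool", "kwargs": {
  "steps": [0,20,-30,10,0,0,10,-40,0,0,0,0,-40,0,0,0,0,-40,0,0,0,0,0,0,0]
}}

```text
clock: 10.87
position: [0.6226, -0.2185, 0.257]
tool_rot: [-1.574, 0.002, -0.14]
force: [0.7, -0.9, -0.0]
grip_width: -0.0
```

```bash
python3 - <<'E'
from h import *
o=[]
for n in("scene","top"):
    d,i=cam(n); o.append(i)
    if n=="scene":
        for p in((.5255,-.0555,.15),(.527,.065,.1185)): print(np.round(proj(d,p),1))
cv2.imwrite("pics/e.png",np.hstack([cv2.resize(o[0][100:290,150:403],(400,300)),cv2.resize(o[1],(400,300))]))
s=monitor.observe();print(s["position"],s["force"],s["clock"])
E
```

```text
[275.4 150.1]
[267.5 203.4]
[ 0.62351587 -0.2107053   0.2575106 ] [-0.80831157  0.71742891  0.94639837] 10.9667
```

View pics/e.png

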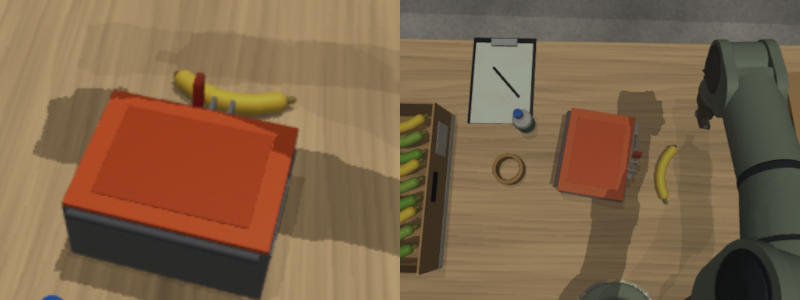

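```bash
python3 - <<'E'
from h import *
d,i=cam("top"); h=cv2.cvtColor(i,cv2.COLOR_BGR2HSV)
m=((h[...,0]<5)|(h[...,0]>172))&(h[...,1]>150)&(h[...,2]>50)
ys,xs=np.nonzero(m[185:210,296:320]); print(onz(d,xs.mean()+296,ys.mean()+185,.15).round(3),len(xs))
print(workorder.job_done())
E
```

```text
[ 0.524 -0.056  0.15 ] 37
the job is handed in; nothing more can be done
None
```

The lid is shut and the bolt is pushed home. I handed the job in at about 11 s of the 53 s allowed; no verdict was reported.

- **Lid:** I pushed it over from the hinge side with closed fingertips. I then pressed down until it met its stop: fingertips at z ≈ 118.4 mm, against 118.5 mm for a shut lid, with about 18 N. The bolt was still withdrawn at that point.
- **Bolt:** I pushed the tab along the wall until the force rose from about 3 N to 10 N, which I took as the stop. The top camera put the tab at x = 0.572 m before and 0.524 m after. That is about 48 mm for a 46 mm travel, so within the accuracy of the camera measurement.
- **Surroundings:** In the final pictures the lid lies flat. By eye, the tote, banana, tape roll and bottle are where they were. The arm stands clear of everything.

No check failed. I did not measure the final positions of the loose items or the tote.

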